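# Drop the camera bodies from the trap hopper

## Robot

A 6-joint arm with a two-finger parallel gripper is mounted at the origin on the work surface. World frame = base frame: x ahead of the robot, y to its left, z up, the work surface at z = 0. Lengths are in m, angles in rad, forces in N, time in s.
With the tool pointing down it reaches from about 0.35 to 0.85 m from the base axis. Payload 8.1 kg.
Tool frame: the origin (TCP) lies on the centre line of the jaws, within the pads' length; the fingertips stand 11 mm ahead of it and the grasp point (between the pads) lies 8 mm behind it; z points along the fingers, y is the line along which they close (so a half turn about z gives the same grasp; the last joint's range is limited). The gripper opens to 85 mm and grips with 20 to 120 N. Pads are 22 mm wide; open, the fingers measure 114 mm over their backs; the gripper's body (76 mm by 85 mm) begins 54 mm behind the grasp point. The pads swing forward as they close: fully open they stand 13 mm farther back than shut.
Start: joints at [-1.426, 0.13, 1.488, -0, 1.523, -0.085], TCP at [0.137, -0.584, 0.218] pointing down, gripper open.
Joint ranges: [-2.96, 2.96], [-0.89, 2.26], [0.02, 2.5], [-1.34, 4.48], [0, 2.73], [-2.66, 2.66]. Speed limits (rad/s): [2.39, 2.39, 2.79, 3.14, 3.14, 3.14].

## Interface

Orientations are given as a rotation vector (axis times angle).
In Python, from bench import sense, vision, workorder gives the robot as it stands.
- The arm moves only by the tool carry_out, never from a script. Its argument "deltas" is a list of rows, each a list of 6 numbers: the shift along the tool's x, y, z in m, then the turn, a rotation vector about the tool's x, y, z in degrees. A call has 1 to 12 rows; each row is the pose to reach, as a shift and turn from the pose commanded when the call began, along the tool's axes at that moment; what a row does not reach only later rows make up. A row lasts 1/12 s, in which the tool goes at most 41.7 mm and 7.16 degrees, less where a joint would pass 70% of its speed; a pose out of reach is approached as far as the arm can. A call with a gripper value outside its range is refused whole. "gripper" is the finger opening in m, from 0 to 0.0854, set as the call begins (left out, the last holds). The fingers move at their own pace and stop on an object; "force" is the grip in N (left out, the last holds). Time passes only in rows, so rows that repeat a pose let the fingers close. It gives the time, the measured TCP pose, the force, the opening and the grip force at its end, in the units of the state.
- sense(): the state, without advancing time (a new reading comes with each control period).
- vision.grab_frame(name): name is "scene" or "side" or "wrist"; returns a dict with "img" (400x640x3 uint8, red, green, blue), "camera_matrix" (3x3 intrinsics, pixels), "extrinsics" (4x4, takes a point from camera to world coordinates). Camera axes: x right, y up, looking along -z (the intrinsics and any distortion apply to the point x, -y, -z); pixel columns grow to the right and rows downward; lengths in m; the calibration is good to about 2 mm. A picture is of the moment at which its call begins. There is no depth.
- workorder.finish_job(): hands the job in; it is judged then, once.
The state is a dict: "clock": time; "joints": joint angles; "joint_vel": joint speeds; "joint_torque": joint torques, N m; "position": TCP position; "eef_rot": TCP orientation; "force": force on the tool from outside, world axes, zero at the start; "ft_torque": the same for the moment, N m; "gripper_width": finger opening in m; "gripper_force": force on a finger pad.
Only numpy, scipy, OpenCV 4.12 (cv2) and the standard library are available. Lean on these libraries where they do the work, as an engineer would, in place of code of your own. Each camera call takes 0.05 s, during which the arm holds its last target. There are 200 camera calls.

## Task

Swing open the trap-door of the hopper that holds the two black camera bodies, so that both drop into the green tray under it. Then swing the trap-door fully shut again and latch it by sliding its bolt all the way across the lever; leave the other hopper, with the brass lens barrels in it, shut.

Things in the scene. Friction and masses are not known exactly. Their poses are not given: they have to be found in the camera images.
- hopper: Fixed grey sheet-metal hopper with two black camera bodies in it, open on top. Origin: on the bench under its middle; z up, x away from the robot at yaw 0, y left. Offsets below: this frame, mm (x, y, z). Box 122 (x) by 126 (y), walls 5, z 170 to 235, on two side plates; its bottom is the trap-door. Green tray fixed below: x -150 to 90, y -57 to 57, floor z 12, 50 high. May stand left or right.
- trap (a joint): Its trap-door, rad: 0 shut, 1.4 fully open (rubber stops). Hinge axis along y at x 52, z 165, the door's far edge; the near edge swings down. A steel lever 12 thick at y -90, outside the box, is fixed to the door's axle: shut it leans 40 degrees towards +x, open 40 degrees towards -x. The hinge is stiff and stays where left, so swing the lever both ways; 2 to 5 N at the knob.
- trap_knob (a point): Centre of the red ball (30 across) on the lever's upper end, 150 from the hinge axis: at (52+150 sin(0.698-q), -90, 165+150 cos(0.698-q)), q = trap value; (148, -90, 280) shut, (-44, -90, 280) open. Nothing within 50 mm beside it; can be gripped or pushed.
- bolt (a joint): Its bolt, m: starts near 0 (drawn back, lever free); 0.04 is fully across (stop). It slides towards -y of the hopper along the far wall; its steel rod then stands 11 mm in front (-x) of the shut lever and blocks it, so shut the trap first. It stays where left; about 2 N moves it.
- bolt_knob (a point): Centre of the bolt's upright yellow knob, a cylinder 24 in diameter and 30 tall, at (95, 30 - bolt travel, 280); guide blocks below it reach up to z 253.
- camera_a_center (a point): Centre of the first black camera body (60 x 30 x 40, a lens stub 8 proud on one long side, about 120 g), lying on the trap-door at the start.
- camera_b_center (a point): Centre of the second black camera body, the same.
- spare_trap (a joint): Trap-door of the other hopper, rad: 0 shut; to be left shut. That hopper is built alike, holds two brass lens barrels and stands on the other side of the bench, left or right.
There are look-alikes about, which are no part of the job. What is shaped like the part that bears camera_a_center but blue or pink is not meant.

How it is judged:
On the way:
1. the trap-door is swung open (past 1.0 rad) and both black camera bodies are down in the tray under the hopper (value of joint trap above 1 rad and x of camera_a_center in the frame of hopper between -0.15 and 0.09 m and y of camera_a_center in the frame of hopper between -0.06 and 0.06 m and z of each of camera_a_center, camera_b_center in the frame of hopper below 0.085 m and x of camera_b_center in the frame of hopper between -0.15 and 0.09 m and y of camera_b_center in the frame of hopper between -0.06 and 0.06 m), for 0.2 s.
At the end, for the whole second after the job is handed in: The trap-door is shut (within 0.12 rad) with its bolt across the lever (at least 30 of 40 mm), both black camera bodies lie in the green tray under the hopper (centres inside the tray's outline, lower than 85 mm above the bench), and the other hopper is still shut (within 0.1 rad) (value of joint trap below 0.12 rad and value of joint bolt above 0.03 m and value of joint spare_trap below 0.1 rad and x of camera_a_center in the frame of hopper between -0.15 and 0.09 m and y of camera_a_center in the frame of hopper between -0.06 and 0.06 m and z of each of camera_a_center, camera_b_center in the frame of hopper below 0.085 m and x of camera_b_center in the frame of hopper between -0.15 and 0.09 m and y of camera_b_center in the frame of hopper between -0.06 and 0.06 m); the robot touches nothing.
It fails at once if the other hopper's trap-door is opened (past 0.15 rad) (value of joint spare_trap above 0.15 rad).
It also fails if it takes over 48 s, if anything falls off the work surface, if the arm or the gripper's body presses on something with over 40 N, if the wrist force passes 120 N, or if a joint passes its speed limit or range.

## Working session

There is one attempt and no reset: what is moved stays moved. The work goes in short steps, Python scripts to look and compute and a tool call to move; the robot and the scene stay as the last step left them, time stands still between calls to the robot, and variables do not carry over. Pictures are saved under pics/ and viewed, at most 10 in all, crops included, and the job is handed in when it is done.

Besides the shell and the picture viewer there is one more tool, called after "Request:" by a JSON object that holds its "api" and its "payload", one argument or row to a line. carry_out: Moves the arm, as the interface text tells. Its arguments: {"type":"object","properties":{"deltas":{"type":"array","items":{"type":"array","items":{"type":"number"}}},"gripper":{"type":"number"},"force":{"type":"number"}},"required":["deltas"]}

```bash
mkdir -p pics; cat > h.py <<'E'
import numpy as np,cv2
from bench import sense,vision,workorder
def grab(n,save=None):
    f=vision.grab_frame(n)
    if save: cv2.imwrite('pics/'+save,f['img'][:,:,::-1])
    return f
def ray(f,u,v):
    K=f['camera_matrix'];E=f['extrinsics']
    d=np.linalg.inv(K)@[u,v,1.];d=E[:3,:3]@np.array([d[0],-d[1],-d[2]])
    return E[:3,3],d/np.linalg.norm(d)
def onz(f,u,v,z):
    o,d=ray(f,u,v);return o+d*(z-o[2])/d[2]
def tri(f1,p1,f2,p2):
    o1,d1=ray(f1,*p1);o2,d2=ray(f2,*p2)
    s=np.linalg.lstsq(np.c_[d1,-d2],o2-o1,rcond=None)[0]
    a,b=o1+d1*s[0],o2+d2*s[1];return (a+b)/2,np.linalg.norm(a-b)
def proj(f,P):
    E=f['extrinsics'];p=E[:3,:3].T@(np.array(P)-E[:3,3]);q=f['camera_matrix']@[p[0],-p[1],-p[2]];return q[:2]/q[2]
def blobs(f,lo,hi,mina=30):
    h=cv2.cvtColor(f['img'],cv2.COLOR_RGB2HSV);m=cv2.inRange(h,np.array(lo),np.array(hi))
    n,l,s,c=cv2.connectedComponentsWithStats(m)
    return [(c[i].round(1).tolist(),s[i].tolist()) for i in range(1,n) if s[i][4]>=mina]
E
python3 - <<'E'
from h import *
for n in('scene','side'):
    f=grab(n,n+'0.png');print(n,f['extrinsics'].round(3).tolist())
    for c,lo,hi in(('red',(0,150,80),(6,255,255)),('red2',(174,150,80),(180,255,255)),('yel',(22,130,100),(35,255,255)),('green',(45,80,40),(85,255,255))):
        print(c,blobs(f,lo,hi))
print(sense())
E
```

```text
scene [[-0.339, -0.618, 0.709, 1.276], [0.941, -0.218, 0.259, 0.275], [-0.006, 0.755, 0.656, 0.882], [0.0, 0.0, 0.0, 1.0]]
red [([196.3, 135.7], [192, 126, 10, 21, 169]), ([171.0, 151.5], [164, 146, 15, 12, 142]), ([393.3, 226.6], [386, 220, 16, 14, 178])]
red2 []
yel [([234.4, 150.3], [229, 147, 12, 8, 76]), ([460.7, 206.9], [454, 202, 14, 10, 107]), ([138.1, 318.8], [130, 308, 18, 23, 103]), ([111.7, 344.6], [88, 338, 38, 15, 151])]
green [([299.5, 188.9], [292, 174, 17, 36, 421]), ([246.8, 221.6], [220, 190, 48, 61, 1888]), ([428.1, 273.8], [399, 240, 59, 67, 3219]), ([114.7, 332.9], [70, 286, 95, 88, 1686]), ([213.0, 357.7], [135, 306, 170, 94, 4310]), ([343.9, 369.4], [298, 351, 86, 49, 900]), ([426.2, 389.8], [393, 376, 78, 24, 669])]
side [[0.994, 0.065, -0.089, 0.463], [-0.109, 0.69, -0.716, -0.625], [0.015, 0.721, 0.693, 0.753], [0.0, 0.0, 0.0, 1.0]]
red [([374.1, 100.6], [368, 95, 13, 13, 133]), ([398.5, 282.5], [388, 273, 21, 20, 337])]
red2 []
yel [([334.8, 76.3], [330, 73, 10, 12, 59]), ([358.3, 215.8], [352, 208, 14, 22, 177]), ([512.2, 328.6], [503, 326, 17, 7, 43]), (
[... 469 characters left out ...]
36, 533])]
{'clock': 0.1, 'joints': array([-1.42642555e+00,  1.31144799e-01,  1.48919671e+00,  2.31895107e-05,
        1.52295778e+00, -8.54201679e-02]), 'joint_vel': array([ 0.00045847, -0.00291061, -0.00065506, -0.000177  , -0.00015747,
        0.00130084]), 'joint_torque': array([ 1.77937971e-03, -5.70949960e+01, -5.01940084e+01, -2.19191897e-04,
        8.10107013e-03, -4.33766047e-06]), 'position': array([ 0.13660826, -0.58371057,  0.21699953]), 'eef_rot': array([-3.11918430e+00, -3.59963730e-01,  4.26148986e-05]), 'force': array([ 0.52073911,  0.64667198, -0.44146715]), 'ft_torque': array([0.03192506, 0.02397339, 0.0373097 ]), 'gripper_force': 0.0, 'gripper_width': 0.08549277296545015}
```

View pics/scene0.png

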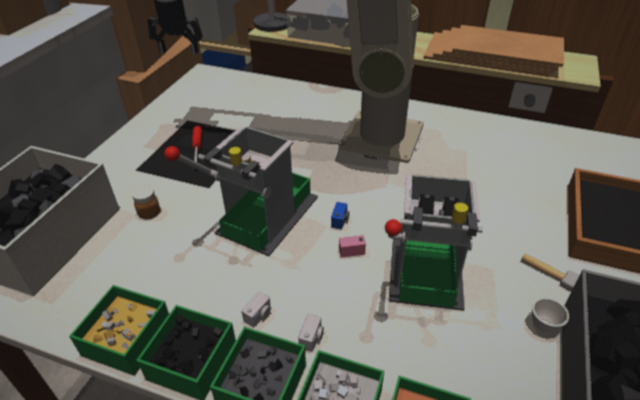

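View pics/side0.png

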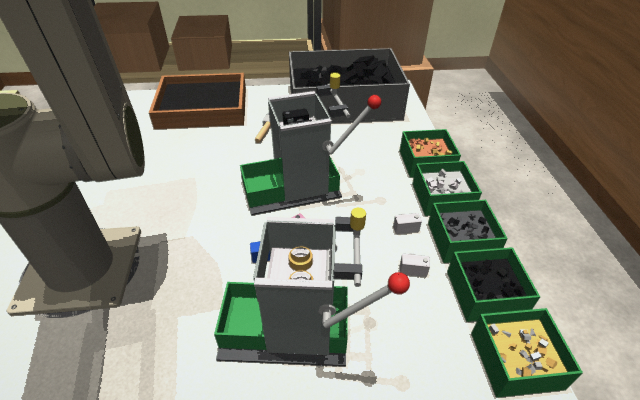

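The scene view shows two hoppers. The one with dark bodies has its red knob at scene (393,227) and yellow knob at (461,207), which is side (374,101) and (335,76). The one with brass barrels has its red knob at scene (171,152), side (398,282). 

Possible mix-ups:
- Red: knob (393,227) against knob (171,152) and a red handle (196,136).
- Cameras: black in the hopper at (435,205) against blue (340,214), pink (352,246) and two light ones (257,307) and (311,330).

I choose the left hopper and will check it in a crop.

```bash
python3 - <<'E'
from h import *
s=grab('scene');d=grab('side')
R,e1=tri(s,(393.3,226.6),d,(374.1,100.6));Y,e2=tri(s,(460.7,206.9),d,(334.8,76.3))
R2,e3=tri(s,(171,151.5),d,(398.5,282.5))
print(R,e1,Y,e2,R2,e3)
v=(R-Y)[:2];print(np.linalg.norm(v),np.hypot(53,120))
yaw=np.arctan2(v[1],v[0])-np.arctan2(-120,53);print('yaw',np.degrees(yaw))
c,sn=np.cos(yaw),np.sin(yaw);M=np.array([[c,-sn],[sn,c]])
m=(R+Y)[:2]/2-M@[(148+95)/2000,-.03]
print('origin',m)
for n,p in(('red',(148,-90)),('open',(-44,-90)),('top',(52,-90)),('bolt',(95,30))): print(n,m+M@np.array(p)/1000)
a=cv2.resize(s['img'][165:315,370:500],None,fx=3,fy=3);b=cv2.resize(d['img'][60:210,240:400],None,fx=3,fy=3)
cv2.imwrite('pics/crop.png',np.hstack([a,b])[:600,:800,::-1])
E
```

```text
[0.66522653 0.17670483 0.2806972 ] 0.0035397387598075916 [0.59055582 0.2769974  0.29090642] 0.006047568309505242 [ 0.60488798 -0.30082832  0.28257493] 0.0025997006911211993
0.12503725510132196 131.18307817702708
yaw 12.839296617424388
origin [0.5027625  0.22910164]
red [0.66706163 0.17424004]
open [0.47986218 0.13157433]
top [0.57346191 0.15290719]
bolt [0.58872071 0.27946219]
```

View pics/crop.png

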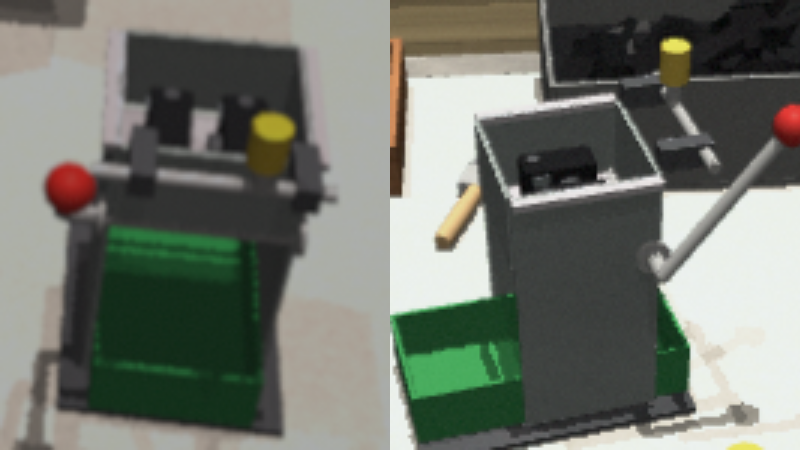

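The crop shows two black bodies inside this hopper, with the yellow knob centre at about scene (460,212.7) and side (335.3,80.7). I'll refine the pose with these and the rim corners.

```bash
python3 - <<'E'
from h import *
s=grab('scene');d=grab('side')
R,e1=tri(s,(393.3,226.6),d,(374.1,100.6));Y,e2=tri(s,(460,212.7),d,(335.3,80.7))
print(R,e1,Y,e2,'dist',np.linalg.norm((R-Y)[:2]))
C=[onz(d,(x-390)/3+240,y/3+60,.235)[:2] for x,y in((476,114),(612,96),(663,184),(512,206))]
print('rim',np.round(C,4).tolist(),[np.linalg.norm(C[i]-C[i-1]).round(4) for i in range(4)],'mid',np.mean(C,0),[np.degrees(np.arctan2(*(C[i]-C[j])[::-1])).round(1) for i,j in((1,0),(2,3),(0,3),(1,2))])
A=np.array([[148,-90],[95,30],[-61,63],[61,63],[61,-63],[-61,-63]])/1000;B=np.array([R[:2],Y[:2],*C])
a,b=A-A.mean(0),B-B.mean(0)
yaw=np.arctan2((a[:,0]*b[:,1]-a[:,1]*b[:,0]).sum(),(a*b).sum());c,sn=np.cos(yaw),np.sin(yaw);M=np.array([[c,-sn],[sn,c]])
m=B.mean(0)-M@A.mean(0);print('yaw',np.degrees(yaw),'o',m,'res',((A@M.T+m-B)*1000).round(1).tolist())
for n,p in(('red',(148,-90)),('open',(-44,-90)),('top',(52,-90)),('bolt',(95,30))): print(n,m+M@np.array(p)/1000)
E
```

```text
[0.66522653 0.17670483 0.2806972 ] 0.0035397387598075916 [0.59229684 0.27810929 0.27908792] 0.005865380724639383 dist 0.12490638390296528
rim [[0.4357, 0.2844], [0.5463, 0.3039], [0.5722, 0.1712], [0.4597, 0.152]] [np.float64(0.1346), np.float64(0.1123), np.float64(0.1352), np.float64(0.1141)] mid [0.50347484 0.2278572 ] [np.float64(10.0), np.float64(9.7), np.float64(100.3), np.float64(101.0)]
yaw 11.696517646538124 o [0.50355082 0.22928903] res [[1.5, -5.5], [-1.8, -0.2], [-4.6, -5.7], [4.2, -0.6], [3.9, 8.8], [-3.1, 3.3]]
red [0.66672312 0.17116158]
open [0.47870997 0.13223785]
top [0.57271655 0.15169971]
bolt [0.59049632 0.27792522]
```

```bash
cat >> h.py <<'E'
from scipy.spatial.transform import Rotation as Ro
def delta(P,yaw=None):
    s=sense();R=Ro.from_rotvec(s['eef_rot']).as_matrix()
    cur=np.degrees(np.arctan2(R[1,0],R[0,0]))
    print('t',s['clock'],'pos',s['position'].round(4),'R z',R[:,2].round(3),'xyaw',cur.round(2),'F',s['force'].round(1))
    print('delta',(R.T@(np.array(P)-s['position'])).round(4),'turnz',None if yaw is None else cur-yaw)
E
python3 -c "
from h import *
delta([.666,.173,.42],11)"
```

```text
t 0.3 pos [ 0.1367 -0.584   0.2176] R z [-0.     0.001 -1.   ] xyaw 13.17 F [ 0.2 -0.   0.3]
delta [ 0.6879 -0.6167 -0.2019] turnz 2.1666536282101507
```

Request:
{"api": "carry_out", "payload": {
  "deltas": [
    [0,0,-0.04,0,0,0],
    [0,0,-0.08,0,0,0],
    [0,0,-0.12,0,0,0],
    [0,0,-0.16,0,0,0],
    [0,0,-0.202,0,0,0],
    [0.688,-0.617,-0.202,0,0,2.2],
    [0.688,-0.617,-0.202,0,0,2.2],
    [0.688,-0.617,-0.202,0,0,2.2],
    [0.688,-0.617,-0.202,0,0,2.2],
    [0.688,-0.617,-0.202,0,0,2.2],
    [0.688,-0.617,-0.202,0,0,2.2],
    [0.688,-0.617,-0.202,0,0,2.2]
  ],
  "gripper": 0.07
}}

```text
clock: 1.3
position: [0.3044, -0.3433, 0.4198]
eef_rot: [3.127, 0.3, 0.0]
force: [1.1, -0.8, -0.5]
gripper_width: 0.0701
gripper_force: 0.0
```

```bash
python3 -c "
from h import *
delta([.666,.173,.42],11);print(sense()['joints'].round(2))"
```

```text
t 1.3 pos [ 0.3044 -0.3433  0.4198] R z [ 0. -0. -1.] xyaw 10.94 F [ 1.1 -0.8 -0.5]
delta [ 4.531e-01 -4.383e-01 -2.000e-04] turnz -0.05743593796925772
[-0.96 -0.24  1.48  0.    1.9   0.42]
```

Request:
{"api": "carry_out", "payload": {
  "deltas": [
    [0.453,-0.438,0,0,0,0],
    [0.453,-0.438,0,0,0,0],
    [0.453,-0.438,0,0,0,0],
    [0.453,-0.438,0,0,0,0],
    [0.453,-0.438,0,0,0,0],
    [0.453,-0.438,0,0,0,0],
    [0.453,-0.438,0,0,0,0],
    [0.453,-0.438,0,0,0,0],
    [0.453,-0.438,0,0,0,0],
    [0.453,-0.438,0,0,0,0],
    [0.453,-0.438,0,0,0,0],
    [0.453,-0.438,0,0,0,0]
  ]
}}

```text
clock: 2.3
position: [0.5913, 0.0666, 0.4198]
eef_rot: [3.127, 0.301, 0.001]
force: [0.6, -1.1, 0.8]
gripper_width: 0.07
gripper_force: 0.0
```

Request:
{"api": "carry_out", "payload": {
  "deltas": [
    [0.09,-0.085,0,0,0,0],
    [0.09,-0.085,0,0,0,0]
  ]
}}

```text
clock: 2.47
position: [0.6399, 0.1342, 0.4197]
eef_rot: [3.127, 0.301, 0.0]
force: [-0.3, -1.2, 0.6]
gripper_width: 0.0701
gripper_force: 0.0
```

```bash
python3 - <<'E'
from h import *
w=grab('wrist','w1.png');print(w['extrinsics'].round(3).tolist())
delta([.666,.173,.42],11)
for c,lo,hi in(('red',(0,150,60),(6,255,255)),('yel',(22,130,60),(35,255,255))): print(c,blobs(w,lo,hi))
for P in([.6657,.174,.28],[.591,.278,.28]):print(proj(w,P))
E
```

```text
[[0.191, 0.939, 0.287, 0.713], [-0.982, 0.182, 0.057, 0.149], [0.002, -0.292, 0.956, 0.577], [0.0, 0.0, 0.0, 1.0]]
t 2.5167 pos [0.6425 0.1403 0.4143] R z [-0.006  0.002 -1.   ] xyaw 11.24 F [ 1.5  3.2 -4.9]
delta [ 0.0294 -0.0275 -0.0057] turnz 0.23971347055986847
red [([274.2, 137.1], [259, 121, 31, 33, 741])]
yel [([633.4, 56.9], [622, 39, 18, 31, 270]), ([138.3, 203.4], [125, 190, 28, 27, 579]), ([623.5, 304.5], [601, 286, 39, 39, 837])]
[277.74827813 135.52472399]
[145.06698716 197.67025975]
```

View pics/w1.png

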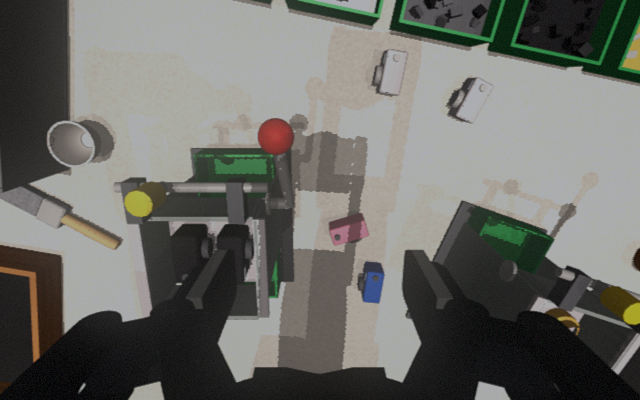

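The wrist view shows the red ball at (275,137), the yellow knob at (145,200) and the two black bodies at about (190,250) and (235,250). The bolt rod is parallel to the image rows, so yaw 11 is right. I'll let the arm settle and measure again.

```bash
python3 - <<'E'
from h import *
for i in range(3): w=grab('wrist')
delta([.666,.173,.42],11)
r=blobs(w,(0,150,60),(6,255,255))[0];print(r)
y=[b for b in blobs(w,(22,130,60),(35,255,255)) if b[0][0]<300];print(y)
x,yy,ww,hh,_=r[1];R=onz(w,x+ww/2-.5,yy+hh/2-.5,.28)
Y=onz(w,*y[0][0],.295);print('red',R,'yel',Y,'dist',np.linalg.norm((R-Y)[:2]))
v=(R-Y)[:2];print('yaw',np.degrees(np.arctan2(v[1],v[0])-np.arctan2(-120,53)))
h=cv2.cvtColor(w['img'],cv2.COLOR_RGB2GRAY);
# bolt rod direction: two pixels
for P in((120,188),(262,187)):print(onz(w,*P,.265))
delta(R,11)
E
```

```text
t 2.6667 pos [0.6394 0.1332 0.4175] R z [-0.003 -0.001 -1.   ] xyaw 11.08 F [ 0.2 -1.7  0.9]
delta [ 0.0337 -0.0339 -0.0026] turnz 0.08151083940504122
([274.7, 137.2], [259, 121, 32, 33, 743])
[([136.6, 203.5], [123, 190, 29, 27, 595])]
red [0.66374469 0.17675345 0.28      ] yel [0.59123141 0.27676579 0.295     ] dist 0.12353397932117154
yaw 12.114287927266663
[0.58978861 0.30559854 0.265     ]
[0.61515114 0.18199162 0.265     ]
t 2.6667 pos [0.6394 0.1332 0.4175] R z [-0.003 -0.001 -1.   ] xyaw 11.08 F [ 0.2 -1.7  0.9]
delta [ 0.0327 -0.038   0.1374] turnz 0.08151083940504122
```

Request:
{"api": "carry_out", "payload": {
  "deltas": [
    [0.0327,-0.038,0,0,0,0],
    [0.0327,-0.038,0,0,0,0],
    [0.0327,-0.038,0.03,0,0,0],
    [0.0327,-0.038,0.06,0,0,0],
    [0.0327,-0.038,0.06,0,0,0],
    [0.0327,-0.038,0.06,0,0,0]
  ],
  "gripper": 0.06
}}

```text
clock: 3.17
position: [0.6627, 0.1744, 0.3587]
eef_rot: [3.127, 0.298, -0.006]
force: [0.1, -0.4, 0.3]
gripper_width: 0.06
gripper_force: 0.0
```

```bash
python3 - <<'E'
from h import *
w=grab('wrist')
r=blobs(w,(0,150,60),(6,255,255))[0];print(r)
x,yy,ww,hh,_=r[1];R=onz(w,x+ww/2-.5,yy+hh/2-.5,.28);print(R)
delta([*R[:2],.272],11.2)
E
```

```text
([310.9, 208.3], [306, 202, 9, 12, 33])
[0.65303439 0.17925349 0.28      ]
t 3.2167 pos [0.6637 0.1746 0.3617] R z [ 0.001  0.    -1.   ] xyaw 10.9 F [ 0.7 -0.2  1.2]
delta [-0.0097 -0.0066  0.0897] turnz -0.29814128712596144
```

```bash
python3 - <<'E'
from h import *
w=grab('wrist','w2.png')
for b in blobs(w,(0,120,30),(9,255,255)):
    x,yy,ww,hh,_=b[1];print(b,onz(w,x+ww/2-.5,yy+hh/2-.5,.28))
print(proj(w,[.6637,.1765,.28]))
delta([.6637,.1765,.272],11.2)
E
```

```text
([316.9, 196.1], [298, 175, 41, 40, 1102]) [0.6638272  0.17576235 0.28      ]
[316.92080955 194.48022038]
t 3.2667 pos [0.6644 0.1749 0.3635] R z [ 0.004  0.001 -1.   ] xyaw 10.91 F [-0.4  0.9  0.4]
delta [-0.0008 -0.0018  0.0915] turnz -0.2927405127308589
```

View pics/w2.png

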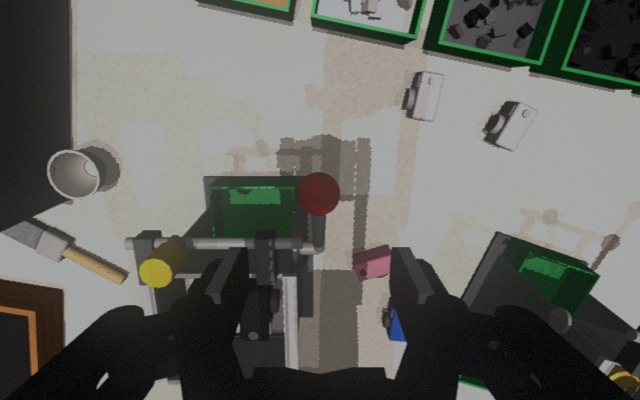

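The red ball is at (317,195), midway between the fingers (225 and 410) in the image, and its measured position is confirmed at (0.664, 0.176). Next I descend and grip.

Request:
{"api": "carry_out", "payload": {
  "deltas": [
    [-0.001,-0.001,0.03,0,0,0],
    [-0.001,-0.001,0.06,0,0,0],
    [-0.001,-0.001,0.09,0,0,0],
    [-0.001,-0.001,0.09,0,0,0],
    [-0.001,-0.001,0.09,0,0,0]
  ]
}}

```text
clock: 3.68
position: [0.6628, 0.176, 0.271]
eef_rot: [3.127, 0.3, -0.0]
force: [0.6, 0.7, 0.7]
gripper_width: 0.0596
gripper_force: 0.0
```

Request:
{"api": "carry_out", "payload": {
  "deltas": [
    [0,0,0,0,0,0],
    [0,0,0,0,0,0],
    [0,0,0,0,0,0],
    [0,0,0,0,0,0],
    [0,0,0,0,0,0],
    [0,0,0,0,0,0]
  ],
  "gripper": 0.02,
  "force": 40
}}

```text
clock: 4.18
position: [0.6648, 0.1757, 0.2758]
eef_rot: [3.127, 0.299, 0.012]
force: [-3.7, -5.4, 13.6]
gripper_width: 0.0202
gripper_force: 11.1
```

```bash
python3 - <<'E'
from h import *
delta([.664,.176,.272],11.2);s=sense();print(s['gripper_width'],s['gripper_force'])
for q in np.linspace(.1,1.4,14):
    print(q.round(2),(150*np.sin(.698-q)-150*np.sin(.698)).round(1)/1000,-(150*np.cos(.698-q)-150*np.cos(.698)).round(1)/1000)
E
```

```text
t 4.1833 pos [0.6648 0.1757 0.2758] R z [ 0.008 -0.    -1.   ] xyaw 10.91 F [-3.7 -5.4 13.6]
delta [-0.0007 -0.0005  0.0038] turnz -0.28800165066260064
0.020166754238451216 11.102242916822433
0.1 -0.012 -0.0091
0.2 -0.0248 -0.0169
0.3 -0.038299999999999994 -0.023399999999999997
0.4 -0.052399999999999995 -0.0285
0.5 -0.0669 -0.032100000000000004
0.6 -0.08170000000000001 -0.0344
0.7 -0.09670000000000001 -0.0351
0.8 -0.11170000000000001 -0.0343
0.9 -0.1265 -0.032
1.0 -0.141 -0.028300000000000002
1.1 -0.1551 -0.023100000000000002
1.2 -0.1686 -0.0166
1.3 -0.18130000000000002 -0.0087
1.4 -0.1933 0.0004
```

Opening of 20 mm with an upward force means the pads caught the ball's upper cap. I'll open, go 10 mm lower and regrip.

Request:
{"api": "carry_out", "payload": {
  "deltas": [
    [0,0,0,0,0,0],
    [0,0,0,0,0,0],
    [0,0,0,0,0,0],
    [0,0,0.008,0,0,0],
    [0,0,0.012,0,0,0],
    [0,0,0.012,0,0,0]
  ],
  "gripper": 0.055
}}

```text
clock: 4.68
position: [0.6619, 0.1764, 0.2552]
eef_rot: [3.127, 0.3, -0.005]
force: [-0.5, -0.7, -0.6]
gripper_width: 0.0548
gripper_force: 0.0
```

Request:
{"api": "carry_out", "payload": {
  "deltas": [
    [0,0,0,0,0,0],
    [0,0,0,0,0,0],
    [0,0,0,0,0,0],
    [0,0,0,0,0,0],
    [0,0,0,0,0,0]
  ],
  "gripper": 0.02,
  "force": 40
}}

```text
clock: 5.1
position: [0.663, 0.1751, 0.2578]
eef_rot: [3.126, 0.298, -0.0]
force: [0.4, -5.3, -1.0]
gripper_width: 0.0273
gripper_force: 39.4
```

```bash
python3 - <<'E'
from h import *
w=grab('wrist','w3.png')
delta([.664,.176,.272],11.2);s=sense();print(s['gripper_width'],s['gripper_force'])
E
```

```text
t 5.15 pos [0.663  0.1751 0.2578] R z [-0.    -0.002 -1.   ] xyaw 10.9 F [-0.8 -4.8 -0.8]
delta [ 0.0012 -0.0007 -0.0142] turnz -0.29675324270160175
0.027750033797826923 39.39530789852142
```

View pics/w3.png

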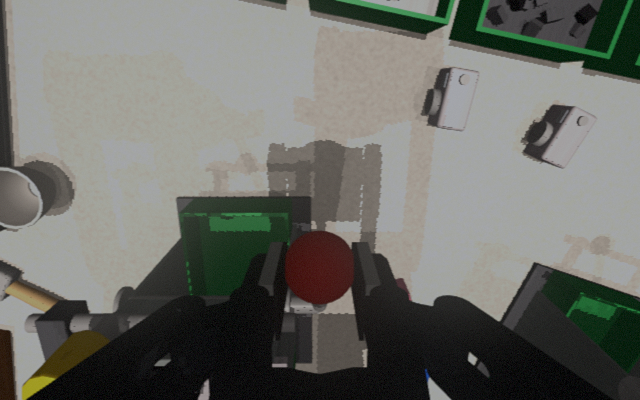

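Firm grip now, with the ball at (320,267) between the pads. I'll swing the lever along its arc.

Request:
{"api": "carry_out", "payload": {
  "deltas": [
    [-0.006,0,-0.005,0,0,0],
    [-0.012,0,-0.009,0,0,0],
    [-0.025,0,-0.017,0,0,0],
    [-0.038,0,-0.023,0,0,0],
    [-0.052,0,-0.0285,0,0,0],
    [-0.067,0,-0.032,0,0,0],
    [-0.082,0,-0.0345,0,0,0],
    [-0.097,0,-0.035,0,0,0],
    [-0.097,0,-0.035,0,0,0]
  ],
  "force": 60
}}

```text
clock: 5.9
position: [0.5663, 0.158, 0.2941]
eef_rot: [-3.127, -0.301, -0.002]
force: [-0.8, 0.3, -0.2]
gripper_width: 0.0199
gripper_force: 0.0
```

```bash
python3 - <<'E'
from h import *
delta([.663,.1751,.2578],11.2);s=sense();print(s['gripper_width'],s['gripper_force'])
E
```

```text
t 5.9 pos [0.5663 0.158  0.2941] R z [ 0.001  0.    -1.   ] xyaw 10.98 F [-0.8  0.3 -0.2]
delta [0.0981 0.0016 0.0364] turnz -0.2173179975938062
0.0199052394833557 0.0
```

The ball slipped out. I'll locate it.

```bash
python3 - <<'E'
from h import *
w=grab('wrist');s=grab('scene');d=grab('side')
for f in(w,s,d): print(blobs(f,(0,120,30),(9,255,255)))
b=[x for x in blobs(d,(0,120,30),(9,255,255)) if x[0][1]<200 and x[0][0]<400]; a=[x for x in blobs(s,(0,120,30),(9,255,255)) if x[0][0]>300]
if a and b: 
    P,e=tri(s,a[0][0],d,b[0][0]);print(P,e); delta([*P[:2],P[2]-.022])
E
```

```text
[([323.2, 126.5], [287, 89, 73, 76, 4337])]
[([272.2, 56.5], [252, 42, 45, 29, 315]), ([294.4, 56.3], [292, 51, 7, 12, 32]), ([313.5, 59.6], [299, 50, 32, 20, 182]), ([346.0, 59.9], [332, 54, 29, 13, 92]), ([336.1, 75.2], [313, 64, 48, 21, 273]), ([308.7, 74.7], [299, 70, 18, 10, 44]), ([469.3, 94.4], [432, 73, 76, 40, 665]), ([484.5, 80.3], [476, 76, 18, 10, 62]), ([346.1, 83.9], [336, 81, 19, 7, 53]), ([604.8, 87.5], [599, 80, 11, 16, 56]), ([458.4, 89.2], [451, 86, 17, 8, 49]), ([567.1, 97.0], [559, 92, 17, 10, 49]), ([585.5, 104.1], [575, 95, 24, 19, 108]), ([596.5, 99.5], [590, 95, 14, 10, 36]), ([554.6, 111.0], [547, 107, 19, 9, 49]), ([570.8, 117.9], [565, 112, 12, 13, 43]), ([586.4, 121.2], [578, 114, 19, 15, 97]), ([196.6, 136.4], [192, 125, 10, 25, 214]), ([171.4, 152.7], [164, 145, 16, 16, 194]), ([395.1, 199.8], [387, 192, 17, 17, 215]), ([399.9, 394.1], [398, 390, 6, 10, 32])]
[([356.6, 93.6], [350, 87, 14, 15, 160]), ([414.5, 142.1], [410, 139, 12, 10, 40]), ([398.4, 282.6], [388, 272, 22, 22, 363])]
[ 0.5533102  -0.0372188   0.46319351] 0.09139408310196567
t 6.05 pos [0.5681 0.1582 0.2932] R z [ 0.001  0.    -1.   ] xyaw 10.97 F [ 0.3  0.4 -0.3]
delta [-0.0515  0.189  -0.1481] turnz None
```

```bash
python3 - <<'E'
from h import *
s=grab('scene');d=grab('side')
P,e=tri(s,(395.1,199.8),d,(356.6,93.6));print(P,e)
c,n=np.cos(.195),np.sin(.195)
R=np.array([.664,.176]);dx=(P[:2]-R)@[c,n];print('moved',dx,'lat',(P[:2]-R)@[-n,c],'q',.698-np.arcsin(np.sin(.698)+dx/.15))
delta(P)
E
```

```text
[0.62361124 0.1677841  0.30441708] 0.003132910550938302
moved -0.041215269450995 lat -0.0002342003918561913 q 0.32123075337101475
t 6.15 pos [0.5682 0.1581 0.2926] R z [ 0.  0. -1.] xyaw 10.97 F [-0.3 -0.2  0.3]
delta [ 0.0563  0.001  -0.0118] turnz None
```

The lever is at about q=0.32. Instead of gripping I'll push it, with the fingers 18 mm apart so the lever runs in the gap and the ball nests against both fingers.

Request:
{"api": "carry_out", "payload": {
  "deltas": [
    [0,0.001,-0.04,0,0,0],
    [0,0.001,-0.07,0,0,0],
    [0.04,0.001,-0.075,0,0,0],
    [0.08,0.001,-0.075,0,0,0],
    [0.108,0.001,-0.07,0,0,0],
    [0.108,0.001,-0.05,0,0,0],
    [0.108,0.001,-0.02,0,0,0],
    [0.108,0.001,0,0,0,0],
    [0.108,0.001,0,0,0,0],
    [0.095,0.001,0,0,0,0],
    [0.084,0.001,0,0,0,0],
    [0.084,0.001,0,0,0,0]
  ],
  "gripper": 0.018
}}

```text
clock: 7.15
position: [0.6499, 0.173, 0.2946]
eef_rot: [-3.127, -0.3, -0.002]
force: [0.1, -0.2, 0.5]
gripper_width: 0.0176
gripper_force: 0.0
```

```bash
python3 - <<'E'
from h import *
w=grab('wrist','w4.png');print([b for b in blobs(w,(0,120,30),(9,255,255)) if b[1][4]>200])
delta([.6236,.1678,.304])
E
```

```text
[([319.5, 311.3], [294, 277, 51, 67, 2614])]
t 7.2 pos [0.6506 0.1731 0.2948] R z [ 0.002  0.    -1.   ] xyaw 10.97 F [-0.2  0.1  0.7]
delta [-0.0275  0.0001 -0.0093] turnz None
```

View pics/w4.png

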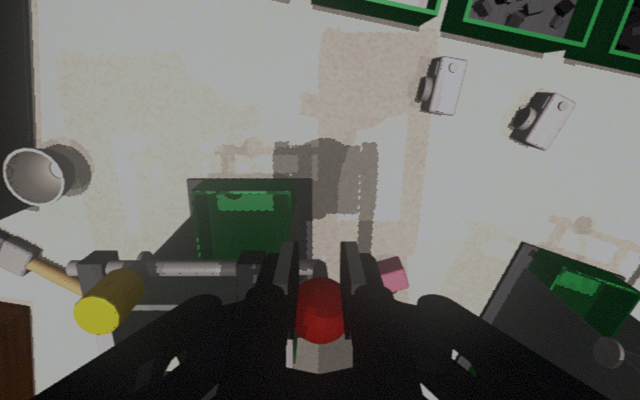

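The ball at (320,311) is centred behind the two fingers. Pushing it open.

Request:
{"api": "carry_out", "payload": {
  "deltas": [
    [-0.008,0,-0.002,0,0,0],
    [-0.015,0,-0.004,0,0,0],
    [-0.029,0,-0.008,0,0,0],
    [-0.044,0,-0.01,0,0,0],
    [-0.059,0,-0.011,0,0,0],
    [-0.074,0,-0.011,0,0,0],
    [-0.089,0,-0.01,0,0,0],
    [-0.103,0,-0.008,0,0,0],
    [-0.117,0,-0.005,0,0,0],
    [-0.131,0,-0.001,0,0,0],
    [-0.138,0,0.002,0,0,0],
    [-0.138,0,0.002,0,0,0]
  ]
}}

```text
clock: 8.2
position: [0.5139, 0.1465, 0.2913]
eef_rot: [3.127, 0.3, 0.001]
force: [-0.1, -0.5, 0.3]
gripper_width: 0.0178
gripper_force: 0.4
```

```bash
cat >> h.py <<'E'
def ball():
    s=grab('scene');d=grab('side')
    A=[x for x in blobs(s,(0,150,60),(6,255,255),20) if 330<x[0][0]<470 and 140<x[0][1]<260]
    B=[x for x in blobs(d,(0,150,60),(6,255,255),20) if 260<x[0][0]<400 and x[0][1]<160]
    print(A,B)
    for a in A:
        for b in B:
            P,e=tri(s,a[0],d,b[0]);dx=(P[:2]-[.664,.176])@[np.cos(.195),np.sin(.195)]
            print(P.round(4),e.round(4),'q',.698-np.arcsin(np.clip(np.sin(.698)+dx/.15,-1,1)));delta(P)
    return s,d
E
python3 - <<'E'
from h import *
s,d=ball()
a=cv2.resize(s['img'][165:315,370:500],None,fx=3,fy=3);b=cv2.resize(d['img'][60:210,240:376],None,fx=3,fy=3)
cv2.imwrite('pics/c2.png',np.hstack([a,b])[:,:800,::-1])
E
```

```text
[([398.3, 159.9], [394, 153, 10, 15, 108])] [([297.9, 106.3], [292, 99, 14, 15, 144])]
[0.4972 0.1441 0.2947] 0.0039 q 1.2097374093973823
t 8.3 pos [0.5149 0.1468 0.2911] R z [ 0.  0. -1.] xyaw 10.96 F [-0.2 -0.3 -0.1]
delta [-0.0179 -0.0008 -0.0036] turnz None
```

View pics/c2.png

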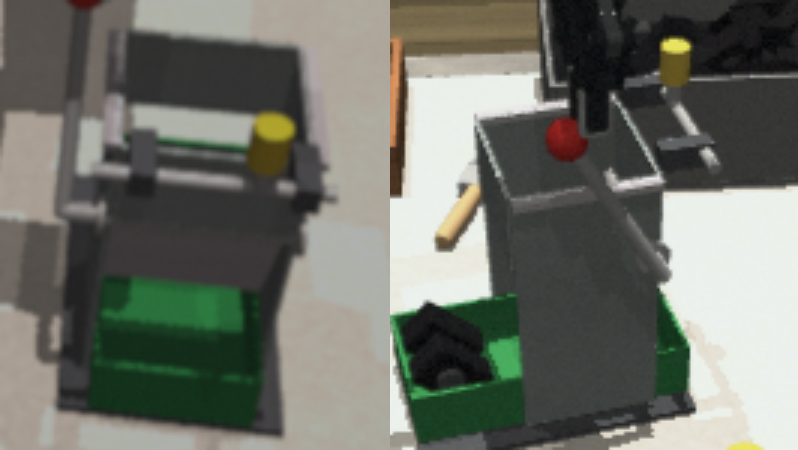

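The trap-door is open at q≈1.21. Both black bodies lie in the tray at crop (435,325) and (455,370). I'll go over the ball and push it back.

Request:
{"api": "carry_out", "payload": {
  "deltas": [
    [0.003,-0.001,-0.03,0,0,0],
    [0.002,-0.001,-0.065,0,0,0],
    [-0.03,-0.001,-0.07,0,0,0],
    [-0.06,-0.001,-0.07,0,0,0],
    [-0.06,-0.001,-0.05,0,0,0],
    [-0.06,-0.001,-0.02,0,0,0],
    [-0.06,-0.001,0.005,0,0,0],
    [-0.06,-0.001,0.005,0,0,0],
    [-0.06,-0.001,0.005,0,0,0],
    [-0.043,-0.001,0.005,0,0,0],
    [-0.043,-0.001,0.005,0,0,0]
  ]
}}

```text
clock: 9.22
position: [0.4748, 0.1399, 0.2879]
eef_rot: [-3.127, -0.3, -0.005]
force: [0.8, -0.2, 0.0]
gripper_width: 0.0182
gripper_force: 0.0
```

```bash
python3 - <<'E'
from h import *
ball()
E
```

```text
[([397.9, 160.0], [391, 154, 15, 13, 150])] [([299.1, 106.0], [293, 99, 13, 15, 146])]
[0.4995 0.1437 0.2958] 0.0044 q 1.1929832008825088
t 9.3167 pos [0.4734 0.1397 0.2876] R z [ 0.002  0.    -1.   ] xyaw 10.97 F [-0.4  0.7 -0.6]
delta [ 0.0263  0.0011 -0.0081] turnz None
```

Request:
{"api": "carry_out", "payload": {
  "deltas": [
    [0.008,0.001,-0.002,0,0,0],
    [0.016,0.001,-0.004,0,0,0],
    [0.03,0.001,-0.009,0,0,0],
    [0.045,0.001,-0.013,0,0,0],
    [0.06,0.001,-0.015,0,0,0],
    [0.075,0.001,-0.016,0,0,0],
    [0.09,0.001,-0.0155,0,0,0],
    [0.105,0.001,-0.013,0,0,0],
    [0.119,0.001,-0.0095,0,0,0],
    [0.133,0.001,-0.0045,0,0,0],
    [0.147,0.001,0.002,0,0,0],
    [0.147,0.001,0.002,0,0,0]
  ]
}}

```text
clock: 10.32
position: [0.6188, 0.1666, 0.2834]
eef_rot: [3.127, 0.3, 0.001]
force: [0.2, -0.4, -0.7]
gripper_width: 0.018
gripper_force: 0.0
```

```bash
python3 - <<'E'
from h import *
ball()
E
```

```text
[([394.1, 210.7], [387, 204, 16, 15, 191])] [([365.7, 96.2], [360, 90, 12, 14, 113])]
[0.6438 0.171  0.2963] 0.005 q 0.1697648639564311
t 10.4167 pos [0.617  0.1665 0.2835] R z [-0.001 -0.    -1.   ] xyaw 10.96 F [0.6 0.2 0.7]
delta [ 0.0271  0.0007 -0.0128] turnz None
```

Request:
{"api": "carry_out", "payload": {
  "deltas": [
    [0.007,0,0.004,0,0,0],
    [0.013,0,0.008,0,0,0],
    [0.019,0,0.013,0,0,0],
    [0.024,0,0.016,0,0,0],
    [0.024,0,0.016,0,0,0]
  ]
}}

```text
clock: 10.83
position: [0.6407, 0.171, 0.2661]
eef_rot: [3.127, 0.3, -0.003]
force: [1.0, -0.7, -0.3]
gripper_width: 0.018
gripper_force: 0.2
```

```bash
python3 - <<'E'
from h import *
ball()
E
```

```text
[([393.0, 226.2], [385, 219, 17, 16, 203])] [([374.9, 101.1], [371, 95, 10, 13, 98])]
[0.666  0.1756 0.281 ] 0.0057 q -0.016738172300234777
t 10.9333 pos [0.6404 0.1712 0.267 ] R z [-0.001 -0.    -1.   ] xyaw 10.97 F [-0.9  0.7 -0.3]
delta [ 0.026   0.0005 -0.014 ] turnz None
```

Shut to within measurement. I'll push a few millimetres more until a stop force shows, then back off.

Request:
{"api": "carry_out", "payload": {
  "deltas": [
    [0.002,0,0.001,0,0,0],
    [0.004,0,0.002,0,0,0],
    [0.006,0,0.003,0,0,0],
    [0.006,0,0.003,0,0,0]
  ]
}}

```text
clock: 11.27
position: [0.6446, 0.1719, 0.2652]
eef_rot: [3.127, 0.3, -0.006]
force: [-13.1, -4.0, 5.2]
gripper_width: 0.0177
gripper_force: 7.0
```

```bash
python3 - <<'E'
from h import *
ball();print(sense()['force'])
w=grab('wrist');Y=[b for b in blobs(w,(22,130,60),(35,255,255)) if b[0][0]<250];print(Y)
delta([.591,.2767,.35])
E
```

```text
[([392.9, 227.5], [385, 220, 17, 16, 198])] [([376.1, 101.6], [371, 95, 10, 14, 83])]
[0.6685 0.1758 0.2798] 0.0065 q -0.03912630036474518
t 11.3667 pos [0.6446 0.1719 0.2652] R z [-0.004 -0.001 -1.   ] xyaw 10.97 F [-12.6  -3.    5.8]
delta [ 0.0242  0.0007 -0.0147] turnz None
[-12.57546655  -3.00727645   5.83069011]
[([69.5, 329.8], [26, 288, 90, 82, 4241])]
t 11.4167 pos [0.6446 0.1719 0.2652] R z [-0.004 -0.001 -1.   ] xyaw 10.97 F [-12.5  -3.3   6. ]
delta [-0.033  -0.1131 -0.0847] turnz None
```

At the stop (13 N back). Now I'll rise, close the fingers and go to the far side (+y) of the bolt knob.

Request:
{"api": "carry_out", "payload": {
  "deltas": [
    [-0.006,0,0,0,0,0],
    [-0.008,0,-0.03,0,0,0],
    [-0.008,0,-0.07,0,0,0],
    [-0.015,-0.01,-0.09,0,0,0],
    [-0.033,-0.05,-0.09,0,0,0],
    [-0.033,-0.09,-0.09,0,0,0],
    [-0.033,-0.13,-0.09,0,0,0],
    [-0.033,-0.153,-0.09,0,0,0],
    [-0.033,-0.153,-0.09,0,0,0],
    [-0.033,-0.153,-0.09,0,0,0]
  ],
  "gripper": 0.0
}}

```text
clock: 12.25
position: [0.5844, 0.3177, 0.3546]
eef_rot: [-3.127, -0.305, -0.001]
force: [-0.3, -0.6, 0.2]
gripper_width: -0.0002
gripper_force: 0.0
```

```bash
python3 - <<'E'
from h import *
ball()
s=grab('scene');d=grab('side');w=grab('wrist','w5.png')
for f in(w,s,d): print([b for b in blobs(f,(22,130,60),(35,255,255),80)])
print(proj(w,[.591,.277,.295]),proj(w,[.591,.277,.28]))
delta([.591,.277,.276])
E
```

```text
[([393.1, 227.2], [386, 220, 16, 16, 196])] [([374.0, 101.2], [368, 95, 13, 14, 146])]
[0.6652 0.1765 0.2793] 0.0034 q -0.010965259295969698
t 12.35 pos [0.5852 0.3156 0.3548] R z [ 0. -0. -1.] xyaw 10.96 F [ 0.8 -1.1 -0.7]
delta [0.0521 0.1518 0.0756] turnz None
[([378.1, 203.6], [358, 180, 40, 45, 1180])]
[([235.0, 154.8], [228, 146, 13, 19, 188]), ([459.9, 212.5], [453, 203, 15, 20, 234]), ([138.0, 319.0], [129, 308, 18, 23, 97]), ([111.2, 344.7], [85, 338, 41, 15, 155])]
[([334.4, 80.3], [330, 73, 10, 16, 149]), ([357.6, 218.5], [350, 208, 16, 22, 284]), ([512.0, 347.8], [492, 321, 38, 47, 609]), ([551.7, 369.1], [533, 360, 34, 15, 177])]
[379.77690772 207.61199116] [376.16576964 200.24680389]
t 12.5 pos [0.5854 0.3149 0.355 ] R z [ 0. -0. -1.] xyaw 10.87 F [-0.   0.3  0.4]
delta [-0.0017  0.0383  0.079 ] turnz None
```

View pics/w5.png

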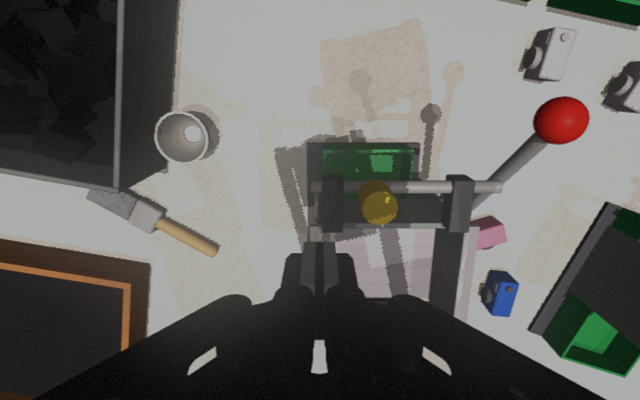

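The wrist view shows the knob at (378,204), as predicted. The lever is still shut, with the ball at (560,120). I'll descend beside the knob and push.

Request:
{"api": "carry_out", "payload": {
  "deltas": [
    [-0.001,0,0.03,0,0,0],
    [-0.001,0,0.06,0,0,0],
    [-0.001,0,0.079,0,0,0],
    [-0.001,0,0.079,0,0,0],
    [-0.001,0.01,0.079,0,0,0],
    [-0.001,0.016,0.079,0,0,0],
    [-0.001,0.022,0.079,0,0,0],
    [-0.001,0.028,0.079,0,0,0],
    [-0.001,0.034,0.079,0,0,0],
    [-0.001,0.04,0.079,0,0,0],
    [-0.001,0.044,0.079,0,0,0],
    [-0.001,0.044,0.079,0,0,0]
  ]
}}

```text
clock: 13.5
position: [0.5926, 0.2717, 0.2762]
eef_rot: [3.127, 0.299, 0.001]
force: [-0.5, 0.8, -0.3]
gripper_width: 0.0001
gripper_force: 0.0
```

```bash
cat >> h.py <<'E'
def bolt():
    s=grab('scene');d=grab('side')
    A=[x for x in blobs(s,(22,130,60),(35,255,255),20) if 380<x[0][0]<490 and 180<x[0][1]<260]
    B=[x for x in blobs(d,(22,130,60),(35,255,255),20) if 310<x[0][0]<370 and x[0][1]<140]
    print(A,B)
    for a in A:
        for b in B:
            P,e=tri(s,a[0],d,b[0]);print('bolt',P,e,'moved',(np.array([.5923,.278])-P[:2])@[-np.sin(.195),np.cos(.195)])
E
python3 - <<'E'
from h import *
bolt();delta([.591,.277,.276])
E
```

```text
[([445.3, 211.6], [439, 202, 14, 20, 204])] [([337.5, 85.4], [333, 78, 10, 16, 149])]
bolt [0.59526239 0.25397217 0.27846668] 0.002818152921125285 moved 0.02414645827050755
t 13.6 pos [0.5922 0.2723 0.2755] R z [-0.    -0.001 -1.   ] xyaw 10.94 F [0.9 0.  0.3]
delta [-0.0003 -0.0049 -0.0005] turnz None
```

Moved 24 mm without meeting the stop, so I'll keep going until resistance.

Request:
{"api": "carry_out", "payload": {
  "deltas": [
    [0,0.005,0,0,0,0],
    [0,0.009,0,0,0,0],
    [0,0.012,0,0,0,0],
    [0,0.015,0,0,0,0],
    [0,0.015,0,0,0,0]
  ]
}}

```text
clock: 14.02
position: [0.5942, 0.2611, 0.2755]
eef_rot: [-3.121, -0.304, 0.001]
force: [-1.9, 15.2, -1.3]
gripper_width: -0.0001
gripper_force: 7.3
```

```bash
python3 - <<'E'
from h import *
bolt();ball()
E
```

```text
[([439.5, 211.2], [433, 201, 14, 20, 196])] [([339.2, 87.5], [334, 80, 11, 16, 145])]
bolt [0.59779837 0.24410574 0.27848127] 0.003052238288313605 moved 0.034317285760955656
[([393.1, 227.1], [386, 220, 16, 16, 197])] [([374.1, 101.0], [368, 95, 13, 14, 141])]
[0.6654 0.1766 0.2797] 0.0033 q -0.012703948292476341
t 14.2167 pos [0.5942 0.2611 0.2755] R z [-0.001  0.005 -1.   ] xyaw 11.13 F [-0.8 14.4 -0.6]
delta [ 0.0535  0.0967 -0.0047] turnz None
```

The 15 N reaction, together with a knob-to-ball distance of 95.6 mm (96.0 expected at 40 mm travel), shows the bolt is fully across. Retracting.

Request:
{"api": "carry_out", "payload": {
  "deltas": [
    [0,-0.015,0,0,0,0],
    [0,-0.03,0,0,0,0],
    [0,-0.03,-0.04,0,0,0],
    [0,-0.03,-0.08,0,0,0],
    [0,-0.03,-0.12,0,0,0],
    [0,-0.03,-0.12,0,0,0],
    [0,-0.03,-0.12,0,0,0]
  ]
}}

```text
clock: 14.8
position: [0.5904, 0.2885, 0.4004]
eef_rot: [-3.126, -0.3, -0.012]
force: [0.5, 0.4, -0.8]
gripper_width: 0.0001
gripper_force: 0.0
```

```bash
python3 - <<'E'
from h import *
bolt();s,d=ball()
a=cv2.resize(s['img'][165:315,370:500],None,fx=3,fy=3);b=cv2.resize(d['img'][60:210,240:376],None,fx=3,fy=3)
cv2.imwrite('pics/c3.png',np.hstack([a,b])[:,:800,::-1])
E
```

```text
[([439.8, 210.6], [433, 201, 14, 20, 211])] [([339.1, 87.2], [334, 80, 11, 16, 151])]
bolt [0.59740111 0.24427549 0.2793744 ] 0.0035407936352300825 moved 0.03407377424499496
[([393.1, 227.1], [386, 220, 16, 16, 197])] [([374.0, 101.1], [368, 95, 13, 14, 143])]
[0.6652 0.1765 0.2795] 0.0033 q -0.010825174990057751
t 15.0 pos [0.5888 0.2875 0.3934] R z [-0.003 -0.002 -1.   ] xyaw 10.97 F [-0.   0.1 -0.6]
delta [0.0542 0.1234 0.1138] turnz None
```

View pics/c3.png

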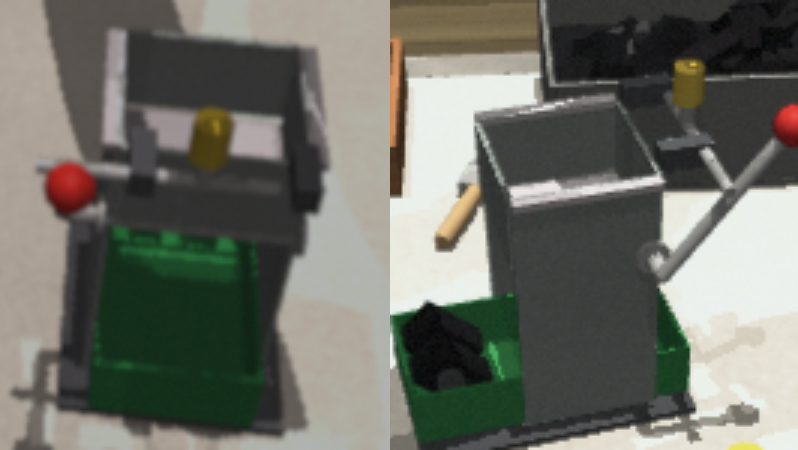

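The trap is shut (ball at crop (70,188)), the bolt rod crosses the lever at crop (725,190), both bodies are in the tray at about (445,345), and the robot is clear. Handing in.

```bash
python3 -c "
from h import *
print(workorder.finish_job())"
```

```text
the job is handed in; nothing more can be done
None
```

I handed the job in at about 15 s of the 48 s: both black camera bodies lie in the green tray, the trap-door is shut and its bolt is fully across the lever, and I never touched the other hopper; no verdict was returned.

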